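Fit the V anvil in the spindle socket and lay the round bar in it

ROBOT

A 7-joint arm with a two-finger parallel gripper is mounted at the origin on a cart in front of the work surface, level with it; the furniture and walls round the work are solid. World frame = base frame: x ahead of the robot, y to its left, z up, the work surface at z = 0. Lengths are in m, angles in rad, forces in N, time in s.
With the tool pointing down it reaches from about 0.4 to 0.9 m from the base axis. Payload 5.5 kg.
Tool frame: the origin (TCP) lies at the very end of the fingers, on their centre line; the grasp point (between the pads) lies 19 mm behind it; z points along the fingers, y is the line along which they close (so a half turn about z gives the same grasp; the last joint's range is limited). The gripper opens to 85 mm and grips with 20 to 120 N. Pads are 22 mm wide; open, the fingers measure 114 mm over their backs; the gripper's body (76 mm by 85 mm) begins 54 mm behind the grasp point. The pads swing forward as they close: fully open they stand 13 mm farther back than shut.
Start: joints at [1.438, 0.501, -0.427, 1.55, 0.221, 1.138, -0.21], TCP at [0.251, -0.6, 0.231] pointing down, gripper open.
Joint ranges: [-2.88, 2.88], [-0.31, 2.03], [-1.54, 1.56], [0.2, 2.42], [-1.41, 4.55], [0.19, 2.02], [-2.57, 2.57]. Speed limits (rad/s): [2.57, 2.57, 3.14, 3.14, 3.14, 3.14, 3.14].

INTERFACE

Orientations are given as a 3x3 rotation matrix whose columns are the frame's x, y, z axes.
In Python, from workcell import ctrl gives the robot as it stands.
- The arm moves only by the shell command python3 -m jog 'ROWS' [FORCE]. ROWS is text: rows parted by semicolons, each of 7 numbers parted by spaces: the shift along the tool's x, y, z in m, then the turn, a rotation vector about the tool's x, y, z in degrees, then the opening in per cent of the stroke, from 0 (shut) to 100 (fully open). A call has 1 to 5 rows; each row shifts and turns the commanded pose from where the row before left it, along the tool's axes as they then stand; what a row does not reach is not made up. A row lasts 1/10 s, in which the tool goes at most 50 mm and 8.59 degrees, less where a joint would pass 70% of its speed; a pose out of reach is approached as far as the arm can. A call is refused whole if a number of a shift passes 0.05 or a number of a turn 8.59, either way. A call with a gripper value outside its range is refused whole. The fingers move at their own pace and stop on an object; FORCE is the grip in N (left out, the last holds). Time passes only in rows, so rows that do not move let the fingers close. It gives the time, the measured TCP pose, the force, the opening and the grip force at its end, in the units of the state.
- ctrl.sense(): the state, without advancing time (a new reading comes with each control period).
- ctrl.grab_frame(name): name is "scene" or "top"; returns a dict with "color" (400x640x3 uint8, red, green, blue), "K" (3x3 intrinsics, pixels), "T" (4x4, takes a point from camera to world coordinates). Camera axes: x right, y down, z forward; pixel columns grow to the right and rows downward; lengths in m; the calibration is good to about 2 mm. A picture is of the moment at which its call begins. There is no depth.
- ctrl.job_done(): hands the job in; it is judged then, once.
Trained networks look in a picture, given as the dict that the camera call returned (one of the last four; its "shot" number tells which), for a name from the list of things; names that differ only in an ending like _2 or _b are one class to them, and where a whole thing is asked for, a point or a joint stands for the part that bears it (a point fixed in the world has none). Each returns a list of dicts, best first, with "p" (0 to 1); they miss things now and then, are a little off and sometimes report something else, mostly with a low value. They report only what shows in the picture. A call takes as long as a camera call. They do not tell look-alikes from the thing itself.
- ctrl.find_in(name, picture): "rect" ([centre column, centre row, width, height] in pixels, round what is visible of it).
- ctrl.cut_out(name, picture): "pixels" (400x640 bool, what is visible of it) and "rect" ([centre column, centre row, width, height] in pixels, round what is visible of it).
- ctrl.spot_point(name, picture): "point" ([column, row] in pixels: a listed point, or the origin of a listed thing).
The state is a dict: "time_s": time; "qpos": joint angles; "qd": joint speeds; "joint_efforts": joint torques, N m; "position": TCP position; "tcp_rot": TCP orientation; "ft_force": force on the tool from outside, world axes, zero at the start; "ft_torque": the same for the moment, N m; "finger_gap": opening from 0.0 (shut) to 1.0 (fully open); "grip_force": force on a finger pad.
Only numpy, scipy, OpenCV 4.12 (cv2) and the standard library are available. Lean on these libraries where they do the work, as an engineer would, in place of code of your own. Each camera call takes 0.05 s, during which the arm holds its last target. There are 200 camera calls.

TASK

Set the bench up for testing a round bar: take the V anvil out of the blue rack and press its shank straight down into the plain bore of the steel spindle socket until it is fully home, its shoulder flat on the block. Then take the brass bar from its stand and lay it in the V groove, lying along the groove with about the same overhang at both ends. Do not disturb the other things on the bench.

Things in the scene. Friction and masses are not known exactly. Their poses are not given: they have to be found in the camera images.
- anvil_head (a point): Centre of the head of the loose light-grey steel V anvil. Head 40 x 42 x 20 mm (x, y, z), z up; flat sides at y = +-21 mm are good to grip. Underside (the shoulder) 10 mm below this point, top 10 mm above. A V groove runs along x through the top: 26 mm wide at the top, its bottom edge on the centre line level with this point
- bore_mouth (a point): Centre of the mouth of the plain blind bore, level with the socket's top face, 36 mm above the bench; z up. Bore 17 mm in diameter, 26 mm deep, sharp edge without chamfer, in a fixed bright steel block 64 x 64 mm. With the anvil fully home, the head centre is 10 mm above this point; it slides in under a light push, at any yaw
- socket: The spindle socket that holds the bore, fixed to the bench; origin at the centre of its underside, the bore on its z axis. Dark flange 70 x 100 x 8 mm with four screw heads, steel block 64 x 64 mm up to 36 mm high, a fixed black knob on the block's -x side reaching 44 mm out and 29 mm high
- rack: Blue plastic anvil rack, 60 x 110 x 30 mm (x, y, z), fixed to the bench; origin at the centre of its underside. Two wells, 20 mm in diameter and 24 mm deep, at y = +28 mm (holding the V anvil) and y = -28 mm (empty)
- bar_center (a point): Centre of the loose round brass bar, 20 mm in diameter, 54 mm long, 0.14 kg, red band near its +x end. x is its axis, lying level. At the start it lies on its stand, centre 30 mm above the bench. Its two flat end faces can be gripped from above: they overhang the stand by 9 mm and the anvil by 7 mm. Lying in the groove its centre is 12.5 mm above anvil_head
- bar_stand: Grey bar stand, 36 x 64 x 16 mm (x, y, z), fixed to the bench; origin at the centre of its underside. Two 8 mm steel rods along x on its top carry the bar; its top parts reach 23 mm above the bench
- v_anvil: The V anvil (0.2 kg): origin at the centre of the foot of its shank, 32 mm below anvil_head, same axes. The shank, 16 mm in diameter, square-edged foot, runs 22 mm down from the shoulder. At the start it stands upright in the rack's +y well with 2 mm play all round, its shoulder on the rack, its yaw within 0.5 rad of the rack's
- bar: The brass bar itself, origin and axes as bar_center
- cabinet_corner (a point): Point on the bench at the near right foot of a tall fixed grey cabinet behind the left part of the work: its front stands at about x = 0.68 m wherever y is above -0.15 m, far higher than the gripper; keep the wrist clear of it, moving sideways near the robot. Another grey wall stands at about y = 0.41 m
- ref_block: Bystander: bright round hardness reference block, 58 mm in diameter, 12 mm high; origin at the centre of its underside
- dropper: Bystander: brown dropper bottle, 29 mm in diameter, 90 mm high; origin at the centre of its underside
- puck: Bystander: green round mounted specimen, 30 mm in diameter, 15 mm high; origin at the centre of its underside
- fuse_box: Bystander: small white and orange carton, 42 x 62 x 22 mm; origin at the centre of its underside
There are look-alikes about, which are no part of the job. What is shaped like the bar but pink or white is not meant.

How it is judged:
On the way:
1. the V anvil sits fully home and upright in the bore, before the bar is put on it (horizontal distance between anvil_head and bore_mouth below 0.003 m and z of anvil_head in the frame of bore_mouth between 0.006 and 0.0118 m and angle between anvil_head's own z axis and vertical below 0.06 rad and distance between bar_center and anvil_head above 0.04 m), for 0.2 s.
At the end, for the whole second after the job is handed in: The anvil is upright in the bore (within 0.06 rad and 3 mm) with its shoulder on the block (within 2 mm), and the bar lies at rest in the groove: along it within 0.12 rad, in it within 4 mm sideways and 3 mm in height, centred lengthwise within 10 mm (horizontal distance between anvil_head and bore_mouth below 0.003 m and z of anvil_head in the frame of bore_mouth between 0.006 and 0.0118 m and angle between anvil_head's own z axis and vertical below 0.06 rad and x of bar_center in the frame of anvil_head between -0.01 and 0.01 m and y of bar_center in the frame of anvil_head between -0.004 and 0.004 m and z of bar_center in the frame of anvil_head between 0.0095 and 0.0155 m and angle between the x axis of bar_center and the x axis of anvil_head, either way round below 0.12 rad and linear speed of each of v_anvil, bar below 0.02 m/s); the robot touches nothing.
It fails at once if a bystander (reference block, dropper bottle, green specimen or carton) is pushed more than 20 mm (distance of any of ref_block, dropper, puck, fuse_box from where it was at the start of the episode above 0.02 m).
It fails at once if the dropper bottle is tipped (angle between dropper's own z axis and vertical above 0.5 rad).
It also fails if it takes over 58 s, if anything falls off the work surface, if the arm or the gripper's body presses on something with over 40 N, if the wrist force passes 120 N, or if a joint passes its speed limit or range.

## Working session

There is one attempt and no reset: what is moved stays moved. The work goes in short steps, Python scripts to look and compute and a shell command to move; the robot and the scene stay as the last step left them, time stands still between calls to the robot, and variables do not carry over. Pictures are saved under pics/ and viewed, at most 13 in all, crops included, and the job is handed in when it is done.

```bash
mkdir -p pics; ls
cat > h.py <<'E'
import numpy as np, cv2
from workcell import ctrl
def shot(n): return ctrl.grab_frame(n)
def ray(f,px):
    T=np.array(f["T"]);K=np.array(f["K"])
    d=T[:3,:3]@np.linalg.solve(K,[px[0],px[1],1.]);return T[:3,3],d
def atz(f,px,z):
    o,d=ray(f,px);return o+d*(z-o[2])/d[2]
def proj(f,p):
    T=np.array(f["T"]);c=T[:3,:3].T@(np.array(p)-T[:3,3]);u=np.array(f["K"])@c;return u[:2]/u[2]
def tri(f,a,g,b):
    A=[];B=[]
    for F,p in((f,a),(g,b)):
        o,d=ray(F,p);d=d/np.linalg.norm(d);P=np.eye(3)-np.outer(d,d);A.append(P);B.append(P@o)
    return np.linalg.lstsq(np.vstack(A),np.hstack(B),rcond=None)[0]
def save(f,name,c=None,s=1):
    im=f["color"][:,:,::-1]
    if c: im=im[c[1]:c[3],c[0]:c[2]]
    cv2.imwrite("pics/"+name,cv2.resize(im,None,fx=s,fy=s,interpolation=cv2.INTER_CUBIC))
E
python3 - <<'E'
from h import *
np.set_printoptions(precision=4,suppress=True)
s=shot("scene");t=shot("top");save(s,"s0.png");save(t,"t0.png")
for f in(s,t): print(np.array(f["K"]).tolist(),np.array(f["T"]).round(3).tolist())
Z=dict(anvil_head=.040,bore_mouth=.036,socket=0,rack=0,bar_center=.03,bar_stand=0,cabinet_corner=0,ref_block=0,dropper=0,puck=0,fuse_box=0)
for n,z in Z.items():
  for k,f in(("s",s),("t",t)):
    for r in ctrl.spot_point(n,f)[:3]:
        print(n,k,round(r["p"],2),np.round(r["point"],1),atz(f,r["point"],z))
print(ctrl.sense())
E
```

```text
pics
[[520.8747515174922, 0.0, 319.86005869770423], [0.0, 520.8747515174922, 199.5941612822323], [0.0, 0.0, 1.0]] [[0.569, -0.625, 0.534, -0.211], [-0.822, -0.443, 0.358, -0.634], [0.013, -0.643, -0.766, 1.151], [0.0, 0.0, 0.0, 1.0]]
[[430.62565349214054, 0.0, 308.7886659557336], [0.0, 430.62565349214054, 196.04550781308836], [0.0, 0.0, 1.0]] [[0.014, -0.995, 0.103, 0.461], [-1.0, -0.013, 0.006, -0.109], [-0.004, -0.103, -0.995, 1.054], [0.0, 0.0, 0.0, 1.0]]
anvil_head s 0.45 [281.7 213.1] [ 0.4645 -0.0579  0.04  ]
anvil_head t 0.7 [284.3 235.9] [ 0.471  -0.0465  0.04  ]
bore_mouth t 0.68 [195.2 239.7] [0.4593 0.1634 0.036 ]
socket s 0.62 [279.9 218.4] [ 0.4709 -0.0445  0.    ]
socket s 0.43 [219.5 188.8] [0.4561 0.1665 0.    ]
socket t 0.84 [197.7 239.9] [0.4588 0.1669 0.    ]
rack s 0.86 [289.5 227. ] [ 0.4623 -0.0845  0.    ]
rack t 0.68 [298.5 244.7] [ 0.4506 -0.079   0.    ]
bar_center s 0.63 [314.9 255. ] [ 0.4102 -0.2064  0.03  ]
bar_center s 0.55 [357.6 262.7] [ 0.4537 -0.3091  0.03  ]
bar_center t 0.69 [385.5 202.8] [ 0.553  -0.2857  0.03  ]
bar_center t 0.67 [392.5 245.6] [
[... 361 characters left out ...]
se_box t 0.7 [194.7 239.9] [0.4587 0.1742 0.    ]
fuse_box t 0.68 [425.3 179.5] [ 0.6148 -0.3893  0.    ]
{'time_s': 1.2, 'qpos': array([ 1.4382,  0.5009, -0.427 ,  1.5504,  0.2208,  1.1383, -0.2103]), 'qd': array([-0.0021,  0.0011,  0.001 ,  0.0024,  0.0002, -0.0013,  0.0003]), 'joint_efforts': array([  0.0002, -56.9391,  -5.8106, -28.1334,   0.0126,   0.0022,
        -0.    ]), 'position': array([ 0.2507, -0.5997,  0.2313]), 'tcp_rot': array([[ 0.9227,  0.3856,  0.0001],
       [ 0.3856, -0.9227, -0.0001],
       [ 0.    ,  0.0001, -1.    ]]), 'ft_force': array([-0.8756,  0.3024,  0.424 ]), 'ft_torque': array([ 0.0176, -0.0557, -0.0381]), 'grip_force': 0.0, 'finger_gap': 1.000392082390322}
```

View pics/s0.png

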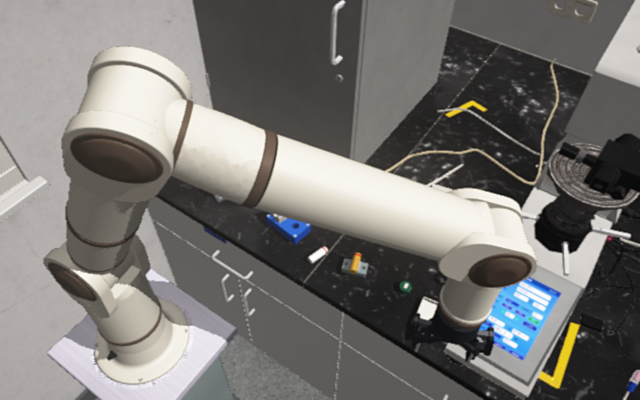

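View pics/t0.png

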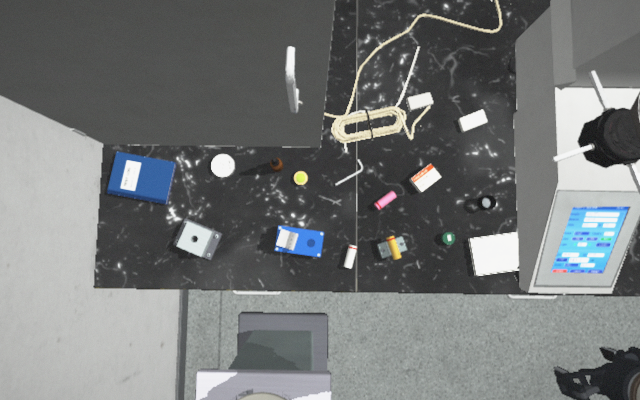

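Top view: the brass bar on the grey stand is at about (393,246). The candidates for it are the brass bar (393,246), the pink one (385,201) and the white one with a red band (350,257). I choose the brass one on the stand. The anvil is in the blue rack at (286,238) and the socket bore is at (195,239). I'll check these in one close crop.

Run:
```python
from h import *
t=shot("top");save(t,"t1.png",(165,205,425,270),3)
for n in("anvil_head","bar_center","bar_stand","rack","socket"):
  for r in ctrl.cut_out(n,t)[:3]:
    m=np.array(r["pixels"]).astype(np.uint8);c=cv2.findContours(m,0,1)[0];c=max(c,key=cv2.contourArea)
    print(n,round(r["p"],2),np.round(r["rect"],1),m.sum(),cv2.minAreaRect(c))
```

```text
anvil_head 0.64 [286.9 239.4  21.   27.3] 287 ((286.5500183105469, 239.35000610351562), (17.708751678466797, 16.12761688232422), 18.43494987487793)
bar_center 0.73 [392.  247.2  11.8  22.3] 166 ((392.75, 247.75), (22.135942459106445, 7.905693531036377), 71.56504821777344)
bar_center 0.67 [350.7 258.1   8.2  20.6] 187 ((349.79412841796875, 256.32354736328125), (8.48874568939209, 22.55581283569336), 14.03624439239502)
bar_center 0.55 [385.8 202.9  19.3  14.6] 163 ((384.945556640625, 200.5445556640625), (7.809932231903076, 22.304040908813477), 50.710594177246094)
bar_stand 0.86 [393.2 248.1  27.5  22.2] 257 ((384.1000061035156, 249.80001831054688), (15.495159149169922, 10.435514450073242), 71.56504821777344)
rack 0.83 [299.2 241.7  51.7  28.9] 901 ((298.7276916503906, 241.42100524902344), (46.993228912353516, 26.428306579589844), 7.431407928466797)
socket 0.64 [199.6 239.8  49.6  38.1] 1223 ((196.35487365722656, 241.42298889160156), (40.96327590942383, 34.121192932128906), 22.750978469848633)
```

View pics/t1.png

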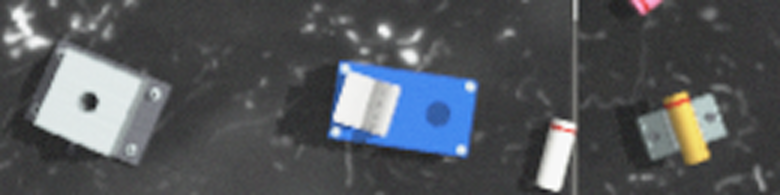

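The crop confirms it. The brass bar with its red band lies on the grey stand, with the band end up in the image, i.e. at +x. The anvil head is at about (287,240), with its groove running roughly image-vertical. The bore is at about (194,239). Next I measure these to sub-pixel accuracy.

```bash
cat > m.py <<'E'
from h import *
def rect(f,c,z,test,half=.045,res=.0005):
    """orthorectified patch at height z about c; mask by test -> world centroid, min-area rect"""
    n=int(half/res);g=np.arange(-n,n+1)*res
    X,Y=np.meshgrid(c[0]-g,c[1]-g,indexing="ij")   # rows: -x, cols: -y (like top image)
    P=np.array([proj(f,(x,y,z)) for x,y in zip(X.ravel(),Y.ravel())],np.float32).reshape(X.shape+(2,))
    im=cv2.remap(f["color"],P[...,0].copy(),P[...,1].copy(),cv2.INTER_CUBIC)
    hsv=cv2.cvtColor(im,cv2.COLOR_RGB2HSV).astype(int);m=test(hsv).astype(np.uint8)
    k,l,st,ce=cv2.connectedComponentsWithStats(m)
    d=np.hypot(*(ce[1:]-n).T)-0.02*st[1:,4]**.5*5;i=1+np.argmin(np.where(st[1:,4]>100,d,1e9));mm=(l==i).astype(np.uint8)
    cs=max(cv2.findContours(mm,0,1)[0],key=cv2.contourArea)
    r=cv2.minAreaRect(cs);M=cv2.moments(cv2.convexHull(cs))
    w=lambda p:(c[0]-(p[1]-n)*res,c[1]-(p[0]-n)*res)
    return im,mm,w((M["m10"]/M["m00"],M["m01"]/M["m00"])),w(r[0]),np.array(r[1])*res*1000,r[2],M["m00"]*res*res*1e6
E
python3 - <<'E'
from m import *
t=shot("top");s=shot("scene")
def go(name,*a):
    im,m,c,rc,sz,ang,A=rect(*a);print(name,"cen",np.round(c,4),"rc",np.round(rc,4),"size",sz.round(1),"ang",round(ang,1),"area",round(A))
    o=np.hstack([im,cv2.merge([m*255]*3)]);return cv2.resize(o,(380,190))
V=[go("anvil",t,(.467,-.05),.05,lambda h:(h[...,1]<75)&(h[...,2]>90)),
go("bore",t,(.460,.165),.036,lambda h:h[...,2]<120,.02),
go("block",t,(.460,.165),.036,lambda h:(h[...,2]>165)),
go("bar",t,(.452,-.302),.035,lambda h:(h[...,1]>115)&(h[...,2]>100)),
go("stand",t,(.452,-.302),.016,lambda h:(h[...,2]>85)),
go("rack",t,(.455,-.08),.03,lambda h:(h[...,1]>110)&(h[...,2]>90),.07)]
cv2.imwrite("pics/v.png",np.vstack([np.hstack(V[:2]),np.hstack(V[2:4]),np.hstack(V[4:])])[:,:,::-1])
E
```

```text
anvil cen [ 0.4655 -0.0516] rc [ 0.4662 -0.0511] size [48.9 45.5] ang 16.2 area 1982
bore cen [0.4621 0.1651] rc [0.4623 0.1649] size [13.4 11.2] ang 67.4 area 119
block cen [0.4629 0.1662] rc [0.4628 0.1673] size [72.8 66.5] ang 20.9 area 4597
bar cen [ 0.4481 -0.3033] rc [ 0.448  -0.3032] size [56.4 20.7] ang 70.0 area 1132
stand cen [ 0.4483 -0.3054] rc [ 0.4488 -0.3035] size [72.7 59.2] ang 5.6 area 3330
rack cen [ 0.4598 -0.0808] rc [ 0.4597 -0.081 ] size [113.6  63.9] ang 7.7 area 7197
```

View pics/v.png

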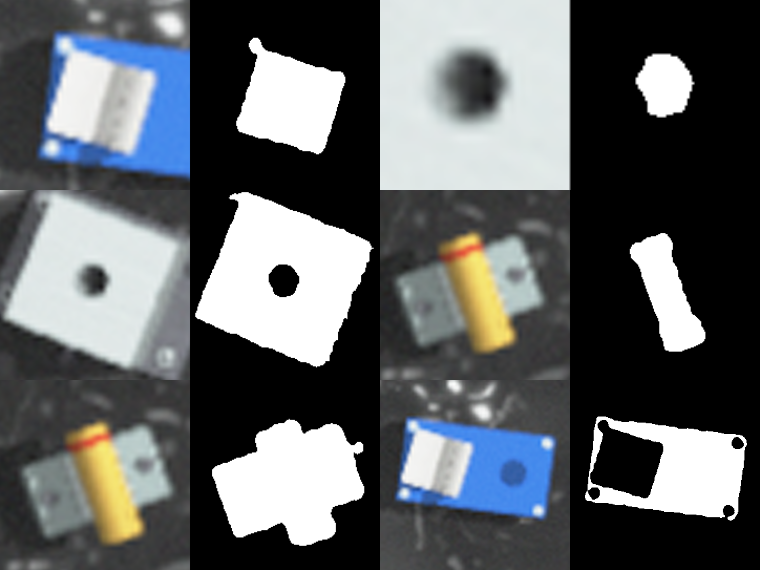

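Results:
- Anvil at about (0.465, -0.053), yaw -15.5°. This agrees with the +y well at (0.4635, -0.053).
- Bore at about (0.4625, 0.166).
- Bar at about (0.448, -0.303), yaw about -20°.

The sizes agree with the list, so I set out.

```bash
python3 -m jog '0 0 0 0 0 7.64 75;0 0 0 0 0 7.64 75;0 0 0 0 0 7.64 75;0 0 0 0 0 7.64 75;0 0 0 0 0 7.64 75' 60
python3 -m jog '0.005 -0.0485 0 0 0 0 75;0.005 -0.0485 0 0 0 0 75;0.005 -0.0485 0 0 0 0 75;0.005 -0.0485 0 0 0 0 75;0.005 -0.0485 0 0 0 0 75'
python3 -m jog '0.005 -0.0485 0.01 0 0 0 75;0.005 -0.0485 0.01 0 0 0 75;0.005 -0.0485 0.01 0 0 0 75;0.005 -0.0485 0.01 0 0 0 75;0.005 -0.0485 0.01 0 0 0 75'
cat > to.py <<'E'
import sys
from h import *
a=[float(v) for v in sys.argv[1:]]  # x y z [yaw deg of tool x]
q=ctrl.sense();R=np.array(q["tcp_rot"]);p=np.array(q["position"])
print("shift in tool axes mm",(R.T@(np.array(a[:3])-p)*1000).round(1),"yaw now",np.degrees(np.arctan2(R[1,0],R[0,0])).round(2),"tilt",np.degrees(R[:2,2]).round(2),"pos",p.round(4),"F",np.round(q["ft_force"],1),"t",q["time_s"],"gap",round(q["finger_gap"],3),"q",np.round(q["qpos"],2))
E
python3 to.py .465 -.053 .1
```

```text
time_s: 2.1
position: [0.2507, -0.5997, 0.2313]
tcp_rot: [[0.962, -0.273, 0.0], [-0.273, -0.962, -0.0], [0.0, -0.0, -1.0]]
ft_force: [0.4, 0.6, -0.7]
finger_gap: 0.751
grip_force: 0.0
time_s: 2.6
position: [0.3402, -0.371, 0.2316]
tcp_rot: [[0.964, -0.268, 0.0], [-0.268, -0.964, -0.001], [0.001, 0.001, -1.0]]
ft_force: [1.4, -0.0, -0.4]
finger_gap: 0.748
grip_force: 0.0
time_s: 3.1
position: [0.4292, -0.1442, 0.1815]
tcp_rot: [[0.963, -0.268, 0.001], [-0.268, -0.963, -0.001], [0.001, 0.001, -1.0]]
ft_force: [1.0, -0.5, -0.2]
finger_gap: 0.756
grip_force: 0.0
shift in tool axes mm [  9.9 -97.5  81.4] yaw now -15.54 tilt [ 0.07 -0.05] pos [ 0.4292 -0.1442  0.1815] F [ 1.  -0.5 -0.2] t 3.1 gap 0.756 q [ 0.77  0.22 -0.57  2.07  0.15  0.88 -1.72]
```

```bash
python3 -m jog '0.005 -0.049 0.025 0 0 0 75;0.005 -0.0485 0.025 0 0 0 75;0 0 0.026 0 0 0 75;0 0 0 0 0 0 75' >/dev/null
python3 to.py .465 -.053 .030
python3 - <<'E'
from h import *
s=shot("scene");t=shot("top")
a=np.vstack([cv2.resize(s["color"][120:280,180:440],(780,480))])
save(s,"s2.png",(200,140,420,290),3)
E
```

```text
shift in tool axes mm [ 4.2 -9.2 77.5] yaw now -15.3 tilt [-0.3   0.09] pos [ 0.459  -0.0609  0.1075] F [-0.8  0.  -0.9] t 3.5 gap 0.747 q [ 0.56  0.38 -0.57  2.1   0.29  0.74 -2.03]
```

View pics/s2.png

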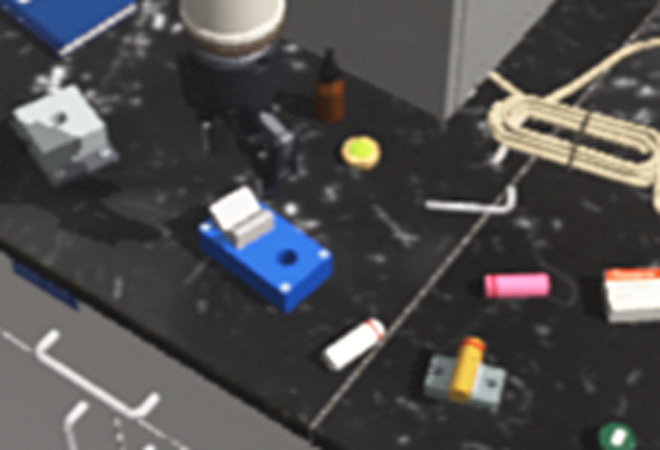

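The scene view is now clear: the anvil in the rack is at about (279,213), the bore at (220,179), the bar at (356,262), and the gripper hovers behind the rack. As a cross-check I run the scene camera on the same points.

Run:
```python
from m import *
np.set_printoptions(precision=4,suppress=True)
s=shot("scene")
def go(name,*a):
    im,m,c,rc,sz,ang,A=rect(*a);print(name,"cen",np.round(c,4),"rc",np.round(rc,4),"size",sz.round(1),"ang",round(ang,1),"area",round(A))
    return cv2.resize(np.hstack([im,cv2.merge([m*255]*3)]),(380,190))
V=[go("bore",s,(.462,.166),.036,lambda h:h[...,2]<130,.02),
go("block",s,(.462,.166),.036,lambda h:(h[...,2]>165)),
go("bar",s,(.448,-.303),.035,lambda h:(h[...,1]>115)&(h[...,2]>100)),
go("anvil",s,(.465,-.053),.05,lambda h:(h[...,1]<75)&(h[...,2]>110))]
cv2.imwrite("pics/v2.png",np.vstack([np.hstack(V[:2]),np.hstack(V[2:])])[:,:,::-1])
for n,z in (("anvil_head",.04),("bore_mouth",.036),("bar_center",.03)):
  for r in ctrl.spot_point(n,s)[:3]: print(n,round(r["p"],2),np.round(r["point"],1),atz(s,r["point"],z))
```

```text
bore cen [0.464  0.1653] rc [0.4641 0.1651] size [10.5  6.8] ang 59.0 area 56
block cen [0.4726 0.1743] rc [0.473 0.167] size [68. 88.] ang 90.0 area 4189
bar cen [ 0.4493 -0.3046] rc [ 0.4489 -0.305 ] size [66.1 21.5] ang 71.6 area 1257
anvil cen [ 0.4604 -0.0563] rc [ 0.4606 -0.0566] size [58.2 49.3] ang 17.4 area 2616
anvil_head 0.48 [278.2 213.8] [ 0.4571 -0.0516  0.04  ]
anvil_head 0.47 [352.7 189. ] [ 0.6502 -0.1691  0.04  ]
bore_mouth 0.98 [216.1 181.2] [0.4514 0.1688 0.036 ]
bar_center 0.74 [356.6 262.7] [ 0.4522 -0.307   0.03  ]
bar_center 0.56 [279.  219.6] [ 0.4484 -0.0604  0.03  ]
bar_center 0.5 [316.3 257.8] [ 0.4052 -0.2143  0.03  ]
```

View pics/v2.png

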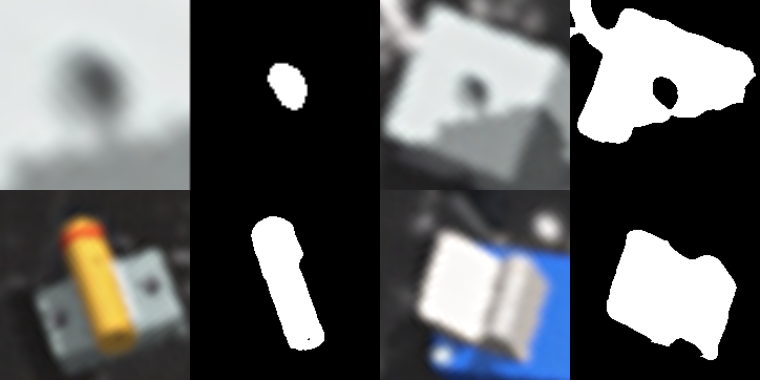

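```bash
python3 to.py .465 -.053 .06;python3 -m jog '0.003 -0.005 0.022 0 0 0 75;0.002 -0.004 0.024 0 0 0 75;0 0 0 0 0 0 75;0 0 0 0 0 0 75' >/dev/null
python3 to.py .465 -.053 .031
```

```text
shift in tool axes mm [ -0.1 -11.7  51.1] yaw now -15.66 tilt [ 0.12 -0.06] pos [ 0.4618 -0.0642  0.1111] F [-0.6 -0.8  0.3] t 3.8 gap 0.749 q [ 0.56  0.37 -0.57  2.1   0.29  0.75 -2.03]
shift in tool axes mm [-4.  -2.  33.5] yaw now -15.56 tilt [-0.01 -0.01] pos [ 0.4683 -0.056   0.0645] F [ 0.2  0.3 -0.3] t 4.2 gap 0.753 q [ 0.5   0.46 -0.52  2.11  0.37  0.66 -2.11]
```

```bash
python3 -m jog '-0.004 -0.002 0.012 0 0 0 75;0 0 0.01 0 0 0 75;0 0 0 0 0 0 75;0 0 0 0 0 0 75' >/dev/null
python3 to.py .465 -.053 .031
```

```text
shift in tool axes mm [ 0.4  0.4 10.7] yaw now -15.51 tilt [-0.03  0.  ] pos [ 0.4647 -0.0525  0.0417] F [ 0.2 -0.3  0.2] t 4.6 gap 0.753 q [ 0.47  0.5  -0.49  2.13  0.41  0.61 -2.15]
```

```bash
python3 -m jog '0 0 0.006 0 0 0 75;0 0 0.005 0 0 0 75;0 0 0 0 0 0 75' | grep -E "pos|force"
python3 -m jog '0 0 0 0 0 0 55;0 0 0 0 0 0 30;0 0 0 0 0 0 30;0 0 0 0 0 0 30' 80
python3 to.py .465 -.053 .0305
```

```text
position: [0.4645, -0.0525, 0.0302]
ft_force: [-0.9, -0.2, -0.6]
grip_force: 0.0
time_s: 5.3
position: [0.4651, -0.0525, 0.0313]
tcp_rot: [[0.964, -0.268, 0.0], [-0.268, -0.964, -0.0], [0.0, 0.0, -1.0]]
ft_force: [-1.5, 0.5, 5.6]
finger_gap: 0.468
grip_force: 81.4
shift in tool axes mm [0.  0.6 0.8] yaw now -15.52 tilt [ 0.02 -0.01] pos [ 0.4651 -0.0525  0.0313] F [-1.5  0.5  5.6] t 5.3 gap 0.468 q [ 0.46  0.52 -0.48  2.13  0.42  0.59 -2.17]
```

```bash
python3 -m jog '0 0 -0.004 0 0 0 30;0 0 -0.01 0 0 0 30;0 0 -0.02 0 0 0 30;0 0 -0.02 0 0 0 30;0 0 0 0 0 0 30' | grep -E "pos|force|gap"
python3 -m jog '0 -0.03 0 0 0 4 30;0 -0.03 0 0 0 4 30;0 -0.03 0 0 0 4 30;0 0 0 0 0 0 30' | grep -E "pos|force|gap"
python3 to.py .463 .166 .08
```

```text
position: [0.4671, -0.0527, 0.0874]
ft_force: [0.7, -0.0, -3.1]
finger_gap: 0.469
grip_force: 81.1
position: [0.4966, 0.0374, 0.0851]
ft_force: [-0.3, 0.9, -2.3]
finger_gap: 0.471
grip_force: 81.3
shift in tool axes mm [-88.8 -98.9   5.4] yaw now -27.28 tilt [0.15 0.19] pos [0.4966 0.0374 0.0851] F [-0.3  0.9 -2.3] t 6.2 gap 0.471 q [ 0.29  0.46 -0.5   2.04  0.33  0.72 -2.46]
```

```bash
python3 -m jog '0 0 0 0 0 8 30;0 0 0 0 0 8 30;0 0 0 0 0 8 30' | grep -E "gap"
python3 to.py .463 .12 .088
python3 -m jog '-0.03 -0.015 -0.001 0 0 4 30;-0.03 -0.015 -0.001 0 0 4 30;0 0 0 0 0 0 30' | grep -E "gap"
python3 to.py .463 .12 .088
```

```text
finger_gap: 0.472
shift in tool axes mm [-88.  -33.9  -4.6] yaw now -50.2 tilt [-0.25  0.01] pos [0.4933 0.0307 0.0832] F [-1.4 -0.3 -4.3] t 6.5 gap 0.472 q [-0.11  0.41 -0.01  2.06  0.01  0.68 -2.57]
finger_gap: 0.471
shift in tool axes mm [-40.8  -6.8  -5.2] yaw now -54.56 tilt [-0.65 -0.13] pos [0.4811 0.0828 0.0827] F [-1.1 -0.  -2.5] t 6.8 gap 0.471 q [-0.48  0.42  0.31  2.08 -0.2   0.68 -2.57]
```

```bash
python3 -m jog '0 0 0 0 0 -8 30;0 0 0 0 0 -8 30;0 0 0 0 0 -8 30;0 0 0 0 0 -8 30;0 0 0 0 0 -8 30' | grep -E "gap"
python3 to.py .463 .12 .088
python3 -m jog '0 0 0 0 0 -8 30;0 0 0 0 0 -8 30;0 0 0 0 0 -8 30;0 0 0 0 0 -8 30;0 0 0 0 0 -8 30' | grep -E "gap"
python3 to.py .463 .12 .088
```

```text
finger_gap: 0.469
shift in tool axes mm [-30.3 -38.5  -5.2] yaw now -14.86 tilt [-0.63 -0.14] pos [0.4823 0.075  0.0827] F [-0.1 -0.3 -1.2] t 7.3 gap 0.469 q [-0.32  0.41  0.13  2.07 -0.08  0.68 -1.96]
finger_gap: 0.471
shift in tool axes mm [  1.5 -49.1  -5.1] yaw now 25.12 tilt [-0.62 -0.13] pos [0.4824 0.0749 0.0828] F [-0.1  0.7 -3.5] t 7.8 gap 0.471 q [-0.18  0.41 -0.03  2.07  0.02  0.68 -1.36]
```

```bash
cat >> to.py <<'E'
w=np.array([R[1,2]*-1,R[0,2],0]) # w x (0,0,-1) = -tilt
print("level turn (tool deg)",np.degrees(R.T@w).round(2))
E
python3 to.py .463 .166 .075
python3 -m jog '0.005 -0.048 -0.001 0 0 0 30;0.015 -0.038 0.004 0 0 0 30;0 0 0 0 0 0 30' >/dev/null
python3 to.py .463 .166 .075
```

```text
shift in tool axes mm [ 21.2 -90.7   7.8] yaw now 25.12 tilt [-0.62 -0.13] pos [0.4824 0.0749 0.0828] F [-0.1  0.7 -3.5] t 7.8 gap 0.471 q [-0.18  0.41 -0.03  2.07  0.02  0.68 -1.36]
level turn (tool deg) [-0.14  0.62 -0.  ]
shift in tool axes mm [-1.7  1.9  5. ] yaw now 25.26 tilt [-0.58  0.11] pos [0.4638 0.1684 0.08  ] F [ 1.2  0.2 -2. ] t 8.1 gap 0.469 q [-0.35  0.42 -0.06  2.06  0.03  0.68 -1.56]
level turn (tool deg) [-0.35  0.48  0.  ]
```

```bash
python3 -m jog '-0.0015 0.002 0 -0.35 0.5 0 30;0 0 0 0 0 0 30' >/dev/null
python3 to.py .463 .166 .075
python3 - <<'E'
from m import *
s=shot("scene");t=shot("top");save(s,"s3.png",(170,110,300,210),6)
t=dict(t);t["color"]=cv2.imread("pics/t0.png")[:,:,::-1].copy()
for th in(110,130,150,170,185,195):
    r=rect(t,(.462,.166),.036,lambda h:h[...,2]<th,.022);print(th,np.round(r[2],4),np.round(r[3],4),r[4].round(1),round(r[6]))
r=rect(t,(.462,.166),.036,lambda h:h[...,2]>185);print(np.round(r[2:4],4),r[4:])
E
```

```text
shift in tool axes mm [ 2.7 -7.7  4.7] yaw now 24.72 tilt [-0.03 -0.31] pos [0.4638 0.1579 0.0798] F [ 0.6 -0.8 -2.8] t 8.3 gap 0.473 q [-0.35  0.41 -0.05  2.07  0.04  0.66 -1.56]
level turn (tool deg) [0.26 0.16 0.  ]
110 [0.4622 0.1649] [0.4624 0.1647] [12.9 10.5] 108
130 [0.4622 0.1651] [0.4624 0.1649] [13.6 11.7] 127
150 [0.4621 0.1653] [0.4624 0.1651] [14.8 12.7] 147
170 [0.462  0.1656] [0.462  0.1652] [15.  14.5] 172
185 [0.462  0.1657] [0.462  0.1655] [16. 15.] 194
195 [0.462  0.1658] [0.462  0.1655] [16. 16.] 210
[[0.4624 0.1663]
 [0.4623 0.1667]] (array([66.80654907, 65.14650726]), 21.370620727539062, 4239.375)
```

View pics/s3.png

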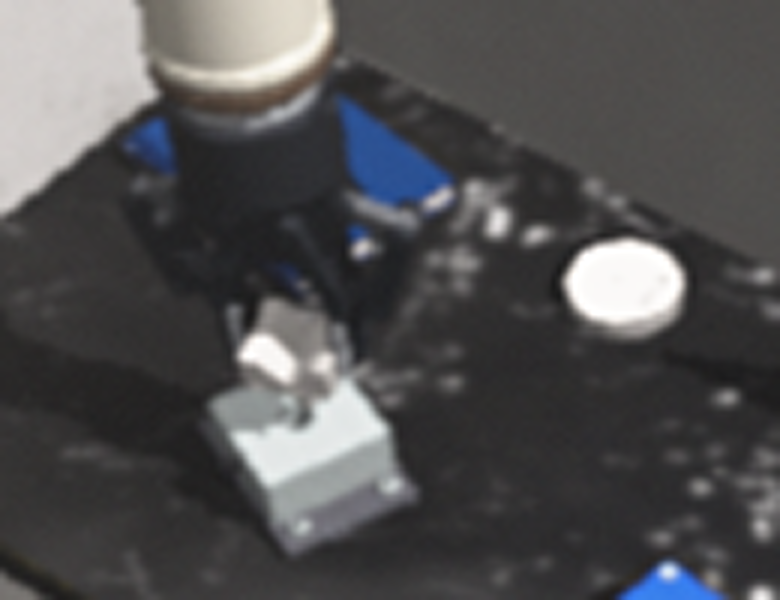

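The picture shows the anvil held upright over the block, with the bore at crop (295,410) just below it. I refine where the anvil sits in the grip from the first picture, then settle the arm.

```bash
python3 -m jog '0 0 0 0.2 0.15 0 30;0 0 0 0 0 0 30' >/dev/null
python3 to.py .4622 .166 .075
python3 - <<'E'
from m import *
t=dict(shot("top"));t["color"]=cv2.imread("pics/t0.png")[:,:,::-1].copy()
for th,v in((60,110),(75,90),(90,90),(110,90),(130,80)):
    f=lambda h:cv2.morphologyEx(((h[...,1]<th)&(h[...,2]>v)).astype(np.uint8),cv2.MORPH_OPEN,cv2.getStructuringElement(2,(35,35)))
    r=rect(t,(.465,-.053),.05,f);print(th,np.round(r[2:4],4).tolist(),r[4].round(1),round(r[5],1),round(r[6]))
E
```

```text
shift in tool axes mm [ 0.7 -7.3  5.3] yaw now 24.7 tilt [0.07 0.02] pos [0.4645 0.1591 0.0803] F [-0.3  0.  -3.1] t 8.6 gap 0.473 q [-0.34  0.41 -0.05  2.07  0.03  0.66 -1.55]
level turn (tool deg) [ 0.01 -0.08  0.  ]
60 [[0.4632, -0.0528], [0.4633, -0.0528]] [43.2 40.4] 17.1 1624
75 [[0.4634, -0.0528], [0.4633, -0.0529]] [43.7 41.2] 17.1 1668
90 [[0.4634, -0.0528], [0.4635, -0.053]] [44.3 41.3] 15.9 1720
110 [[0.4634, -0.0529], [0.4633, -0.0529]] [45.  42.4] 17.1 1788
130 [[0.4635, -0.053], [0.4634, -0.0531]] [45.6 43. ] 16.7 1858
```

```bash
python3 -m jog '0.001 -0.004 0.008 0 0 0 30;0.0015 -0.003 0.008 0 0 0 30;0 0 0 0 0 0 30;0 0 0 0 0 0 30' >/dev/null
python3 to.py .4636 .1666 .0593
```

```text
shift in tool axes mm [0.  1.1 4.3] yaw now 24.82 tilt [-0.01 -0.  ] pos [0.4631 0.1676 0.0636] F [-1.2 -0.4 -3.1] t 9.05 gap 0.469 q [-0.36  0.44 -0.05  2.07  0.04  0.63 -1.57]
level turn (tool deg) [ 0.    0.01 -0.  ]
```

```bash
python3 -m jog '0 0.001 0.003 0 0 0 30;0 0 0.0015 0 0 0 30;0 0 0.001 0 0 0 30;0 0 0 0 0 0 30' >/dev/null
python3 to.py .4636 .1666 .0593;  python3 -m jog '0 0 0.001 0 0 0 30;0 0 0 0 0 0 30' >/dev/null
python3 to.py .4636 .1666 .0593; python3 -c "
from h import *;print(np.round(ctrl.sense()['ft_torque'],2))"
```

```text
shift in tool axes mm [-0.6 -0.5 -0. ] yaw now 24.76 tilt [0.09 0.02] pos [0.4644 0.1664 0.0593] F [-2.   0.3  4.4] t 9.45 gap 0.474 q [-0.36  0.45 -0.05  2.07  0.04  0.62 -1.57]
level turn (tool deg) [ 0.02 -0.09 -0.  ]
shift in tool axes mm [-0.7 -0.5 -0.4] yaw now 24.76 tilt [0.1  0.03] pos [0.4645 0.1664 0.0589] F [-3.6 -0.6 10.8] t 9.65 gap 0.47 q [-0.36  0.45 -0.05  2.07  0.04  0.62 -1.57]
level turn (tool deg) [ 0.02 -0.1  -0.  ]
[-0.41  0.78  0.01]
```

```bash
p(){ grep -E "pos|ft_f" | tr '\n' ' '; echo; }
python3 -m jog '-0.0007 0 0 0 0 0 30;0 0 0 0 0 0 30' |p
python3 -m jog '0 -0.0006 0 0 0 0 30;0 0 0 0 0 0 30' |p
python3 -m jog '-0.0006 0 0 0 0 0 30;0 0 0 0 0 0 30' |p
python3 -m jog '0 0.0006 0 0 0 0 30;0 0 0 0 0 0 30' |p
python3 -m jog '0 0.0006 0 0 0 0 30;0 0 0 0 0 0 30' |p
python3 -m jog '0.0006 0 0 0 0 0 30;0 0 0 0 0 0 30' |p
python3 -m jog '0.0006 0 0 0 0 0 30;0 0 0 0 0 0 30' |p
python3 -m jog '0.0006 0 0 0 0 0 30;0 0 0 0 0 0 30' |p
python3 -m jog '0 -0.0006 0 0 0 0 30;0 0 0 0 0 0 30' |p
python3 -m jog '0 -0.0006 0 0 0 0 30;0 0 0 0 0 0 30' |p
python3 to.py .4636 .1666 .0593
```

```text
position: [0.4644, 0.1664, 0.059] ft_force: [-1.7, -0.6, 8.8] 
position: [0.4643, 0.1665, 0.059] ft_force: [-2.0, -2.0, 8.6] 
position: [0.4642, 0.1664, 0.059] ft_force: [-0.1, -1.4, 8.5] 
position: [0.4643, 0.1663, 0.059] ft_force: [-0.5, -0.2, 8.0] 
position: [0.4643, 0.1663, 0.059] ft_force: [-1.1, 0.2, 7.7] 
position: [0.4644, 0.1663, 0.059] ft_force: [-3.0, -0.6, 9.5] 
position: [0.4645, 0.1664, 0.0589] ft_force: [-3.2, -0.6, 10.3] 
position: [0.4646, 0.1664, 0.0589] ft_force: [-4.9, -0.7, 13.1] 
position: [0.4646, 0.1665, 0.0589] ft_force: [-4.4, -2.0, 11.1] 
position: [0.4646, 0.1666, 0.0589] ft_force: [-3.3, -3.2, 11.3] 
shift in tool axes mm [-0.9 -0.4 -0.4] yaw now 24.75 tilt [ 0.09 -0.02] pos [0.4646 0.1666 0.0589] F [-3.3 -3.2 11.3] t 11.65 gap 0.468 q [-0.36  0.45 -0.05  2.07  0.04  0.62 -1.57]
level turn (tool deg) [ 0.05 -0.07  0.  ]
```

```bash
p(){ grep -E "pos|ft_f" | tr '\n' ' '; echo; }
python3 -m jog '0 0 -0.0006 0 0 0 30;0 0 0 0 0 0 30' |p
for i in 1; do
python3 -m jog '-0.0005 0 0 0 0 0 30;-0.0005 0 0 0 0 0 30' |p
python3 -m jog '-0.0005 0 0 0 0 0 30;-0.0005 0 0 0 0 0 30' |p
python3 -m jog '-0.0005 0 0 0 0 0 30;-0.0005 0 0 0 0 0 30' |p
python3 -m jog '-0.0005 0 0 0 0 0 30;-0.0005 0 0 0 0 0 30' |p
python3 -m jog '-0.0005 0 0 0 0 0 30;0 0 0 0 0 0 30' |p
done
python3 to.py .4636 .1666 .0593
```

```text
position: [0.4645, 0.1665, 0.0591] ft_force: [-1.6, -1.6, 7.9] 
position: [0.4643, 0.1665, 0.0592] ft_force: [-0.1, -1.2, 5.8] 
position: [0.4641, 0.1664, 0.0591] ft_force: [1.6, -1.5, 4.8] 
position: [0.4637, 0.1664, 0.0591] ft_force: [4.2, -0.8, 3.9] 
position: [0.4621, 0.1669, 0.0586] ft_force: [6.0, 1.5, -0.3] 
position: [0.462, 0.167, 0.0586] ft_force: [6.8, 1.7, -0.1] 
shift in tool axes mm [ 1.3  1.  -0.7] yaw now 24.82 tilt [0.28 0.16] pos [0.462  0.167  0.0586] F [ 6.8  1.7 -0.1] t 12.85 gap 0.469 q [-0.36  0.45 -0.05  2.08  0.04  0.61 -1.57]
level turn (tool deg) [-0.03 -0.32 -0.  ]
```

It dropped and the side force rose, so the foot has entered the bore. I relieve the side load and press down.

```bash
p(){ grep -E "pos|ft_f" | tr '\n' ' '; echo; }
python3 -m jog '0.001 0 0.001 0 0 0 30;0 0 0 0 0 0 30' |p
python3 -m jog '0.0005 0 0.001 0 0 0 30;0 0 0 0 0 0 30' |p
python3 to.py .4636 .1666 .0593
```

```text
position: [0.4622, 0.1673, 0.0573] ft_force: [5.6, 2.2, -1.4] 
position: [0.4623, 0.1674, 0.0562] ft_force: [5.6, 1.9, -1.1] 
shift in tool axes mm [ 0.9  1.2 -3.1] yaw now 24.82 tilt [0.16 0.12] pos [0.4623 0.1674 0.0562] F [ 5.6  1.9 -1.1] t 13.25 gap 0.473 q [-0.36  0.45 -0.05  2.08  0.04  0.61 -1.57]
level turn (tool deg) [-0.04 -0.19  0.  ]
```

```bash
p(){ grep -E "pos|ft_f" | tr '\n' ' '; echo; }
python3 -m jog '0.001 0 0.002 0 0 0 30;0.0005 0 0.002 0 0 0 30;0 0 0 0 0 0 30' |p
python3 -m jog '0 0 0.003 0 0 0 30;0 0 0.003 0 0 0 30;0 0 0 0 0 0 30' |p
python3 to.py .4636 .1666 .0593
python3 -m jog '0 0 0.003 0 0 0 30;0 0 0.003 0 0 0 30;0 0 0 0 0 0 30' |p
python3 -m jog '0 0 0.002 0 0 0 30;0 0 0.002 0 0 0 30;0 0 0.001 0 0 0 30' |p
python3 to.py .4636 .1666 .0373
```

```text
position: [0.4625, 0.1673, 0.0517] ft_force: [4.6, 3.3, -3.9] 
position: [0.4627, 0.1672, 0.0458] ft_force: [3.7, 4.5, -4.8] 
shift in tool axes mm [  0.6   0.9 -13.5] yaw now 24.81 tilt [0.05 0.05] pos [0.4627 0.1672 0.0458] F [ 3.7  4.5 -4.8] t 13.85 gap 0.471 q [-0.36  0.47 -0.05  2.08  0.04  0.59 -1.57]
level turn (tool deg) [-0.03 -0.06  0.  ]
position: [0.4628, 0.1671, 0.0398] ft_force: [3.7, 5.3, -3.4] 
position: [0.463, 0.1672, 0.0372] ft_force: [-7.2, 1.3, 37.1] 
shift in tool axes mm [ 0.3  0.8 -0.1] yaw now 24.8 tilt [0.05 0.03] pos [0.463  0.1672 0.0372] F [-7.2  1.3 37.1] t 14.45 gap 0.477 q [-0.36  0.49 -0.05  2.08  0.04  0.57 -1.57]
level turn (tool deg) [-0.01 -0.06 -0.  ]
```

The anvil is home: contact at z = 0.0372 against 0.0373 expected. I release it and rise.

```bash
python3 -m jog '0 0 -0.002 0 0 0 30;0 0 0 0 0 0 30' |grep -E "pos|ft_f"
python3 -m jog '0 0 0 0 0 0 80;0 0 0 0 0 0 80;0 0 0 0 0 0 80' |grep -E "gap|ft_f"
python3 -m jog '0 0 -0.01 0 0 0 80;0 0 -0.03 0 0 0 80;0 0 -0.04 0 0 0 80;0 0 -0.04 0 0 0 80;0 0 0 0 0 0 80' >/dev/null
python3 -m jog '0.003 0.049 0 0 0 0 80;0.003 0.049 0 0 0 0 80;0.003 0.049 0 0 0 0 80;0 0 0 0 0 0 80;0 0 0 0 0 0 80' >/dev/null
python3 to.py .448 -.303 .13
python3 - <<'E'
from m import *
t=shot("top");save(t,"t4.png",(160,200,430,275),2.9)
for th,v in((60,100),(60,150)):
  for z in (.056,.036):
    f=lambda h:cv2.morphologyEx(((h[...,1]<th)&(h[...,2]>v)).astype(np.uint8),cv2.MORPH_OPEN,cv2.getStructuringElement(2,(35,35)))
    r=rect(t,(.4622,.166),z,f);print(z,np.round(r[2:4],4).tolist(),r[4].round(1),round(r[5],1))
E
```

```text
position: [0.4629, 0.1672, 0.0375]
ft_force: [2.7, 4.5, 0.6]
ft_force: [1.2, -0.9, -0.8]
finger_gap: 0.8
shift in tool axes mm [-217.2  272.4   27.1] yaw now 24.55 tilt [ 0.01 -0.  ] pos [0.5324 0.035  0.1571] F [-1.2  0.4  0.6] t 15.95 gap 0.801 q [-0.13  0.35  0.02  1.92 -0.01  0.87 -1.25]
level turn (tool deg) [ 0.01 -0.01 -0.  ]
0.056 [[0.4622, 0.166], [0.4622, 0.166]] [90. 90.] 90.0
0.036 [[0.4622, 0.166], [0.4622, 0.166]] [90. 90.] 90.0
0.056 [[0.4622, 0.166], [0.4622, 0.166]] [90. 90.] 90.0
0.036 [[0.4622, 0.166], [0.4622, 0.166]] [90. 90.] 90.0
```

View pics/t4.png

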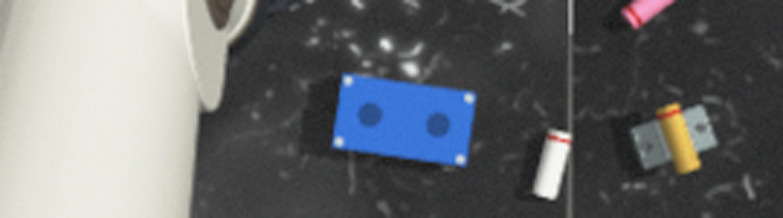

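The anvil has left the rack, both wells are empty, and the brass bar lies undisturbed at crop (680,140). The arm hides the socket. I go on to the bar.

```bash
python3 -m jog '-0.036 0.045 0 0 0 0 90;-0.036 0.045 0 0 0 0 90;-0.036 0.045 0 0 0 0 90;-0.036 0.045 0 0 0 0 90;-0.036 0.045 0 0 0 0 90' >/dev/null
python3 -m jog '-0.025 0.035 0 0 0 0 90;0 0 0 0 0 -8.5 90;0 0 0 0 0 -8.5 90;0 0 0 0 0 -8.5 90;0 0 0 0 0 -8.5 90' >/dev/null
python3 -m jog '0 0 0 0 0 -8.5 90;0 0 0 0 0 -8.5 90;0 0 0 0 0 -8.5 90;0 0 0 0 0 -8.5 90;0 0 0 0 0 -8.5 90' >/dev/null
python3 -m jog '0 0 0 0 0 -8.5 90;0 0 0 0 0 0 90;0 0 0 0 0 0 90' >/dev/null
python3 to.py .448 -.303 .08
python3 - <<'E'
from m import *
t=shot("top");s=shot("scene")
op=lambda m,k:cv2.morphologyEx(m.astype(np.uint8),cv2.MORPH_OPEN,np.ones((k,k),np.uint8))
for nm,c,z,f in(("bar->old",(.448,-.303),.035,lambda h:(h[...,1]>115)&(h[...,2]>100)),("anvil",(.4622,.166),.056,lambda h:(h[...,2]>150))):
    r=rect(t,c,z,f);print(nm,np.round(r[2:4],4).tolist(),r[4].round(1),round(r[5],1))
a=np.hstack([cv2.resize(t["color"][205:275,160:230],(390,390)),cv2.resize(s["color"][145:215,180:250],(390,390))])
cv2.imwrite("pics/x5.png",a[:,:,::-1])
t0=dict(t);t0["color"]=cv2.imread("pics/t0.png")[:,:,::-1].copy()
for th in(100,115,130,150,90):
    r=rect(t0,(.448,-.303),.033,lambda h:(h[...,1]>th)&(h[...,2]>90));print(th,np.round(r[2:4],4).tolist(),r[4].round(1),round(r[5],1))
E
```

```text
shift in tool axes mm [-47.4 -34.9  77.1] yaw now 109.67 tilt [0.06 0.06] pos [ 0.4648 -0.2467  0.1572] F [-0.2 -0.8  0.5] t 17.8 gap 0.901 q [ 0.56  0.34 -0.15  1.94  0.06  0.86  0.72]
level turn (tool deg) [ 0.07 -0.04  0.  ]Traceback (most recent call last):
  File "<stdin>", line 5, in <module>
  File "m.py", line 10, in rect
    d=np.hypot(*(ce[1:]-n).T)-0.02*st[1:,4]**.5*5;i=1+np.argmin(np.where(st[1:,4]>100,d,1e9));mm=(l==i).astype(np.uint8)
                                                      ~~~~~~~~~^^^^^^^^^^^^^^^^^^^^^^^^^^^^^^
    return _wrapfunc(a, 'argmin', axis=axis, out=out, **kwds)
    return bound(*args, **kwds)
ValueError: attempt to get argmin of an empty sequence
```

Run:
```python
from m import *
t=shot("top");s=shot("scene")
a=np.hstack([cv2.resize(t["color"][205:275,160:230],(390,390)),cv2.resize(s["color"][145:215,180:250],(390,390))])
cv2.imwrite("pics/x5.png",a[:,:,::-1])
for v in(130,150,170):
    r=rect(t,(.4622,.166),.056,lambda h:(h[...,2]>v));print("anvil",np.round(r[2:4],4).tolist(),r[4].round(1),round(r[5],1))
t0=dict(t);t0["color"]=cv2.imread("pics/t0.png")[:,:,::-1].copy()
for th in(100,115,130,150,90):
    r=rect(t0,(.448,-.303),.033,lambda h:(h[...,1]>th)&(h[...,2]>90));print(th,np.round(r[2:4],4).tolist(),r[4].round(1),round(r[5],1))
```

```text
anvil [[0.4628, 0.1605], [0.4629, 0.1615]] [73.9 66.1] 21.3
anvil [[0.4637, 0.1585], [0.4626, 0.1618]] [67.7 64.5] 21.5
anvil [[0.4634, 0.1585], [0.4621, 0.1612]] [63.6 63. ] 21.8
100 [[0.448, -0.3036], [0.4479, -0.3036]] [57.2 21.8] 70.1
115 [[0.4481, -0.3035], [0.4479, -0.3034]] [56.4 21.2] 70.2
130 [[0.4481, -0.3034], [0.4478, -0.3032]] [55.6 20.7] 70.2
150 [[0.4675, -0.2962], [0.4676, -0.2962]] [10.  18.9] 55.3
90 [[0.448, -0.3037], [0.448, -0.3036]] [57.7 22. ] 70.2
```

View pics/x5.png

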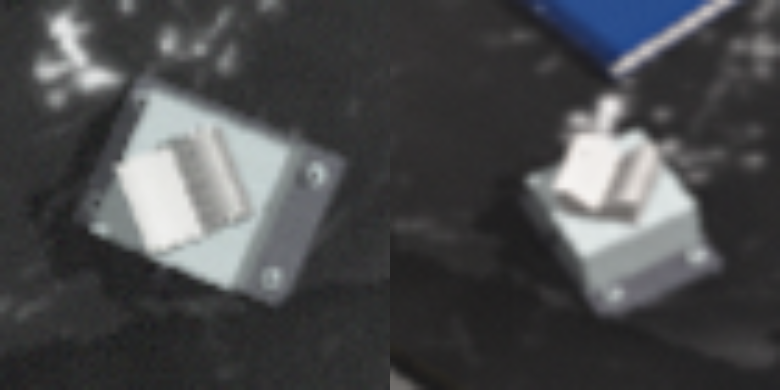

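The anvil sits flat on the block, with its groove at about +25°. Now I grip the bar.

```bash
python3 -m jog '-0.024 -0.0175 0.02 0 0 0 90;-0.0235 -0.0175 0.02 0 0 0 90;0 0 0.02 0 0 0 90;0 0 0 0 0 0 90;0 0 0 0 0 0 90' >/dev/null
python3 to.py .448 -.3034 .06
```

```text
shift in tool axes mm [ 0.2  0.1 37.1] yaw now 109.79 tilt [0.03 0.08] pos [ 0.4479 -0.3037  0.0971] F [0.8 0.1 0.2] t 18.5 gap 0.9 q [ 0.64  0.46 -0.12  1.94  0.07  0.75  0.83]
level turn (tool deg) [ 0.05 -0.07 -0.  ]
```

```bash
python3 -m jog '0 0 0.025 0 0 0 90;0 0 0.025 0 0 0 90;0 0 0.02 0 0 0 90;0 0 0.01 0 0 0 90;0 0 0 0 0 0 90' |grep -E "pos|ft_f"
python3 to.py .448 -.3034 .013
```

```text
position: [0.4481, -0.3036, 0.0169]
ft_force: [0.1, -0.1, -0.0]
shift in tool axes mm [ 0.2 -0.   3.9] yaw now 109.84 tilt [0.02 0.07] pos [ 0.4481 -0.3036  0.0169] F [ 0.1 -0.1 -0. ] t 19.0 gap 0.895 q [ 0.63  0.59 -0.1   1.96  0.1   0.59  0.81]
level turn (tool deg) [ 0.05 -0.06 -0.  ]
```

```bash
python3 -m jog '0 0 0.003 0 0 0 80;0 0 0 0 0 0 70;0 0 0 0 0 0 60;0 0 0 0 0 0 50;0 0 0 0 0 0 50' 40 
python3 to.py .448 -.3034 .013
```

```text
time_s: 19.5
position: [0.4487, -0.3049, 0.0153]
tcp_rot: [[-0.338, 0.941, 0.003], [0.941, 0.338, -0.001], [-0.001, 0.002, -1.0]]
ft_force: [-1.6, 1.5, 6.7]
finger_gap: 0.623
grip_force: 41.6
shift in tool axes mm [ 1.7 -0.2  2.3] yaw now 109.78 tilt [ 0.16 -0.03] pos [ 0.4487 -0.3049  0.0153] F [-1.6  1.5  6.7] t 19.5 gap 0.623 q [ 0.63  0.59 -0.1   1.96  0.1   0.59  0.81]
level turn (tool deg) [ 0.14  0.08 -0.  ]
```

```bash
python3 -m jog '0 0 -0.01 0 0 0 50;0 0 -0.03 0 0 0 50;0 0 -0.04 0 0 0 50;0 0 -0.03 0 0 0 50;0 0 0 0 0 0 50' |grep -E "pos|gap"
python3 -m jog '0.043 0.017 0 0 0 0 50;0.043 0.017 0 0 0 0 50;0.043 0.017 0 0 0 0 50;0.043 0.017 0 0 0 0 50;0.043 0.017 0 0 0 0 50' |grep -E "pos|gap"
python3 -m jog '0.043 0.017 0 0 0 0 50;0.043 0.017 0 0 0 0 50;0.043 0.017 0 0 0 0 50;0.04 0.017 0 0 0 0 50;0.03 0.01 0 0 0 0 50' |grep -E "pos|gap"
python3 -m jog '0 0 0 0 0 -5 50;0 0 0 0 0 0 50;0 0 0 0 0 0 50' |grep -E "gap"
python3 to.py .4617 .1666 .08
```

```text
position: [0.4507, -0.3065, 0.1291]
finger_gap: 0.623
position: [0.454, -0.0718, 0.1238]
finger_gap: 0.623
position: [0.4604, 0.1433, 0.124]
finger_gap: 0.624
finger_gap: 0.623
shift in tool axes mm [24.4 12.6 43.7] yaw now 114.62 tilt [-0.01 -0.02] pos [0.4605 0.1392 0.1237] F [-0.1 -1.2 -1.8] t 21.3 gap 0.623 q [-0.07  0.34 -0.33  2.06  0.15  0.77 -0.06]
level turn (tool deg) [-0.02  0.02  0.  ]
```

```bash
python3 -m jog '0.012 0.006 0.02 0 0 0 50;0.0125 0.0065 0.023 0 0 0 50;0 0 0 0 0 0 50;0 0 0 0 0 0 50;0 0 0 0 0 0 50' |grep -E "gap"
python3 to.py .4617 .1666 .05
python3 - <<'E'
from h import *
s=shot("scene");save(s,"s6.png",(180,120,280,200),7)
E
```

```text
finger_gap: 0.624
shift in tool axes mm [ 0.6 -1.  32. ] yaw now 114.65 tilt [ 0.11 -0.  ] pos [0.4628 0.1664 0.082 ] F [ 0.2 -0.7 -1.4] t 21.8 gap 0.624 q [-0.14  0.42 -0.31  2.06  0.2   0.68 -0.15]
level turn (tool deg) [0.1  0.05 0.  ]
```

View pics/s6.png

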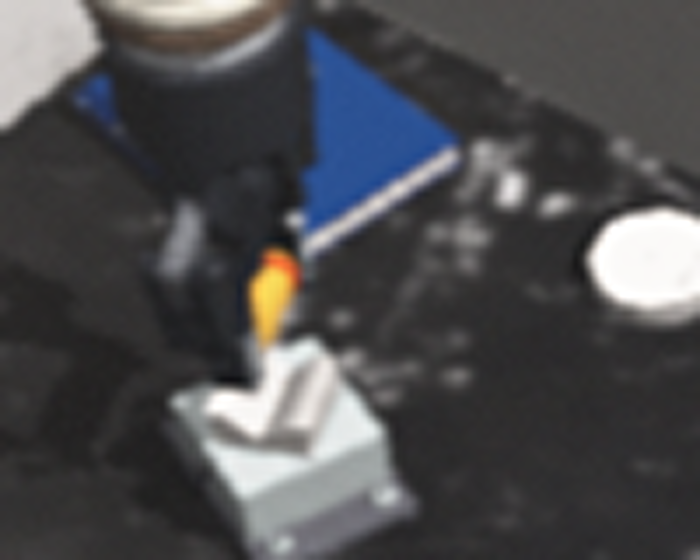

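The bar is held level above the anvil, lying along the groove. I lower it.

```bash
p(){ grep -E "pos|ft_f" | tr '\n' ' '; echo; }
python3 -m jog '0.0005 -0.001 0.01 0 0 0 50;0 0 0.01 0 0 0 50;0 0 0.01 0 0 0 50;0 0 0 0 0 0 50;0 0 0 0 0 0 50' |p
python3 -m jog '0 0 0.003 0 0 0 50;0 0 0 0 0 0 50' |p
python3 -m jog '0 0 0.002 0 0 0 50;0 0 0 0 0 0 50' |p
python3 -m jog '0 0 0.002 0 0 0 50;0 0 0 0 0 0 50' |p
python3 to.py .4617 .1666 .044
```

```text
position: [0.4606, 0.1676, 0.0507] ft_force: [0.5, 1.1, -0.5] 
position: [0.4612, 0.1678, 0.0483] ft_force: [0.3, 0.3, -1.3] 
position: [0.4612, 0.1677, 0.0463] ft_force: [-0.8, 0.1, -1.0] 
position: [0.4623, 0.1669, 0.0451] ft_force: [0.8, -3.2, 4.8] 
shift in tool axes mm [-0.1 -0.7  1.1] yaw now 114.72 tilt [ 0.17 -0.02] pos [0.4623 0.1669 0.0451] F [ 0.8 -3.2  4.8] t 22.95 gap 0.626 q [-0.16  0.49 -0.29  2.08  0.24  0.6  -0.18]
level turn (tool deg) [ 0.14  0.09 -0.  ]
```

```bash
p(){ grep -E "pos|ft_f" | tr '\n' ' '; echo; }
python3 -m jog '-0.0008 0 0.0008 0 0 0 50;0 0 0 0 0 0 50' |p
python3 -m jog '-0.0004 0 0.0005 0 0 0 50;0 0 0 0 0 0 50' |p
python3 to.py .4617 .1666 .044
```

```text
position: [0.4629, 0.1664, 0.0445] ft_force: [0.3, -2.0, 5.8] 
position: [0.4631, 0.1661, 0.0441] ft_force: [0.9, -2.1, 6.7] 
shift in tool axes mm [ 1.  -1.1  0.1] yaw now 114.73 tilt [0.21 0.01] pos [0.4631 0.1661 0.0441] F [ 0.9 -2.1  6.7] t 23.35 gap 0.621 q [-0.16  0.49 -0.29  2.08  0.24  0.6  -0.18]
level turn (tool deg) [ 0.19  0.08 -0.  ]
```

```bash
python3 -m jog '0 0 0 0 0 0 68;0 0 0 0 0 0 75;0 0 0 0 0 0 85;0 0 0 0 0 0 85' 20 |grep -E "pos|ft_f|gap"
python3 -m jog '0 0 -0.01 0 0 0 85;0 0 -0.03 0 0 0 85;0 0 -0.04 0 0 0 85;0 0 -0.03 0 0 0 85' >/dev/null
python3 -m jog '-0.04 -0.01 -0.01 0 0 0 85;-0.045 -0.01 0 0 0 0 85;-0.045 -0.01 0 0 0 0 85;-0.045 -0.01 0 0 0 0 85;-0.045 -0.01 0 0 0 0 85' >/dev/null
python3 -m jog '-0.045 -0.01 0 0 0 0 85;-0.045 -0.01 0 0 0 0 85;-0.045 -0.01 0 0 0 0 85;0 0 0 0 0 0 85;0 0 0 0 0 0 85' |grep pos
python3 - <<'E'
from m import *
t=shot("top");s=shot("scene")
a=np.hstack([cv2.resize(t["color"][205:275,160:230],(390,390)),cv2.resize(s["color"][145:215,180:250],(390,390))])
cv2.imwrite("pics/x7.png",a[:,:,::-1])
for th in(70,90,110):
  for nm,f,z in(("t",t,.061),("s",s,.061)):
    r=rect(f,(.4617,.1666),z,lambda h:(h[...,1]>th)&(h[...,2]>90));print(nm,np.round(r[2:4],4).tolist(),r[4].round(1),round(r[5],1))
E
```

```text
position: [0.4615, 0.1668, 0.043]
ft_force: [-0.1, 0.1, -0.6]
finger_gap: 0.851
position: [0.5373, -0.1905, 0.1632]
t [[0.4621, 0.1663], [0.462, 0.1661]] [54.6 20.2] 65.8
s [[0.4604, 0.1654], [0.4614, 0.1661]] [70.8 21.5] 64.1
t [[0.4622, 0.1663], [0.462, 0.166]] [53.7 19.5] 65.8
s [[0.4605, 0.1654], [0.4612, 0.1661]] [69.3 20.2] 64.0
t [[0.4622, 0.1662], [0.462, 0.166]] [53.1 18.4] 66.3
s [[0.4607, 0.1654], [0.4614, 0.1658]] [67.5 18.7] 65.1
```

View pics/x7.png

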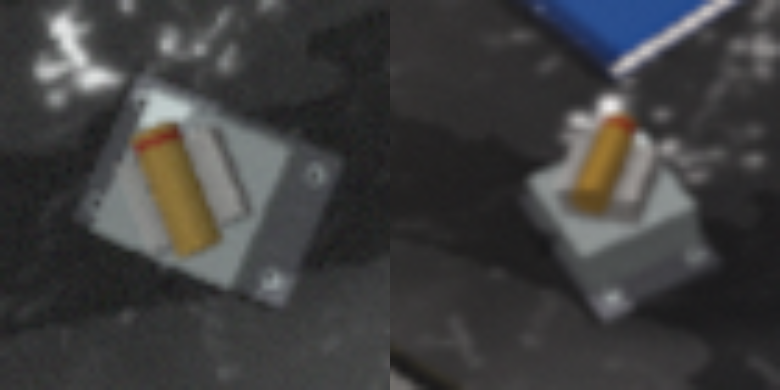

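The bar lies in the groove at crop (177,190). It is parallel to the head edges and its overhang is even at both ends. Its centre is at (0.462, 0.166), and the anvil is flat on the block. I hand the job in.

```bash
python3 -c "
from workcell import ctrl
print(ctrl.job_done())"
```

```text
the job is handed in; nothing more can be done
None
```

Job handed in, with no verdict returned yet: the V anvil is fully home in the spindle socket and the brass bar lies centred along its groove; nothing else on the bench was touched as far as the pictures show.

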